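Close the red-handled shorting link on a resistance standard

ROBOT

A 6-joint arm with a two-finger parallel gripper is mounted at the origin on the work surface. World frame = base frame: x ahead of the robot, y to its left, z up, the work surface at z = 0. Lengths are in m, angles in rad, forces in N, time in s.
With the tool pointing down it reaches from about 0.3 to 0.775 m from the base axis. Payload 14.6 kg.
Tool frame: the origin (TCP) lies midway between the tips of the shut fingers; the grasp point (between the pads) lies 19 mm behind it (ctrl.grip_depth is the z of the grasp point in the tool frame, in m); z points along the fingers, y is the line along which they close (so a half turn about z gives the same grasp; the last joint's range is limited). The gripper opens to 94 mm and grips with 3 to 60 N. Pads are 16 mm wide; open, the fingers measure 119 mm over their backs; the gripper's body (75 mm by 177 mm) begins 78 mm behind the grasp point.
Start: joints at [-1.305, 0.3, 1.521, -0, 1.321, -0.067], TCP at [0.18, -0.52, 0.205] pointing down, gripper open.
Joint ranges: [-3.03, 3.03], [-0.79, 2.21], [0.23, 2.52], [-1.04, 4.18], [0, 3.07], [-2.55, 2.55]. Speed limits (rad/s): [2.22, 2.22, 2.57, 3.14, 3.14, 3.14].

INTERFACE

Orientations are given as [roll, pitch, yaw] about the fixed x, y, z axes, in that order (R = Rz(yaw) Ry(pitch) Rx(roll)).
In Python, from station import ctrl gives the robot as it stands. The module is installed in compiled form; this text tells all that it offers.
- The arm moves only by the tool carry_out, never from a script. Its argument "commands" is a list of rows, each a list of 3 entries, a list of its own where there are three numbers: the closure, from 0 (fully open) to 1 (shut), then the shift along the tool's x, y, z in mm, then the turn, a rotation vector about the tool's x, y, z in rad. In form: [[gripper, [tx, ty, tz], [wx, wy, wz]], ...]. A call has 1 to 10 rows; each row shifts and turns the commanded pose from where the row before left it, along the tool's axes as they then stand; what a row does not reach is not made up. A row lasts 1/8 s, in which the tool goes at most 62.5 mm and 10.7 degrees, less where a joint would pass 70% of its speed; a pose out of reach is approached as far as the arm can. A call with a gripper value outside its range is refused whole. The fingers move at their own pace and stop on an object; "squeeze" is the grip in N (left out, the last holds). Time passes only in rows, so rows that do not move let the fingers close. It gives the time, the measured TCP pose, the force, the opening and the grip force at its end, in the units of the state.
- ctrl.get_obs(): the state, without advancing time (a new reading comes with each control period).
- ctrl.camera(name): name is "scene" or "side" or "wrist"; returns a dict with "img" (480x640x3 uint8, blue, green, red), "camera_matrix" (3x3 intrinsics, pixels), "rvec" (rotation vector, rad) and "tvec" (3), from world to camera coordinates, as OpenCV has them. Camera axes: x right, y down, z forward; pixel columns grow to the right and rows downward; lengths in m; the calibration is good to about 2 mm. A picture is of the moment at which its call begins. There is no depth.
- ctrl.hand_in(): hands the job in; it is judged then, once.
Trained networks look in the newest picture that a camera, given by its name, has taken for a name from the list of things; names that differ only in an ending like _2 or _b are one class to them, and where a whole thing is asked for, a point or a joint stands for the part that bears it (a point fixed in the world has none). Each returns a list of dicts, best first, with "score" (0 to 1); they miss things now and then, are a little off and sometimes report something else, mostly with a low value. They report only what shows in the picture. A call takes as long as a camera call. They do not tell look-alikes from the thing itself.
- ctrl.outline_of(thing, camera): "region" (480x640 bool, what is visible of it).
- ctrl.place_of(thing, camera): "at" ([x, y, z] in m, in world coordinates, good to about 4 mm: a listed point, or the origin of a listed thing).
The state is a dict: "time_s": time; "qpos": joint angles; "joint_vel": joint speeds; "tau": joint torques, N m; "ee_pos": TCP position; "eef_rot": TCP orientation; "force": force on the tool from outside, world axes, zero at the start; "moment": the same for the moment, N m; "grip_width": finger opening in m; "grip_force": force on a finger pad.
Only numpy, scipy, OpenCV 4.12 (cv2) and the standard library are available. Lean on these libraries where they do the work, as an engineer would, in place of code of your own. Each camera call takes 0.05 s, during which the arm holds its last target. There are 200 camera calls.

TASK

On the instrument whose copper link has the red handle, swing the link about its pivot bolt until its open slot is fully home round the plain brass stud on the same panel, lying flat, then let go of it. Leave the black-handled link on the other instrument where it is.

Things in the scene. Friction and masses are not known exactly. Their poses are not given: they have to be found in the camera images.
- red_handle (a point): Centre of the upright red grip (24 mm across, 30 mm tall) on a loose flat copper link 5 mm thick, 35 mm above the grey panel it lies on. x runs along the link, z up; pivot hole (14 mm) at x = -72 mm. A slot 20 mm wide, centred at x = +48 mm, opens to the +y side, closed end at y = -5 mm. Starts 40 to 72 degrees short of home; closes counter-clockwise from above; friction holds it.
- red_pivot (a point): Axis of the fixed brass pivot bolt (10 mm) of the red-handled link, at the panel's top, 60 mm above the table. A fixed round nut, 26 mm across, up to 15 mm above the panel, keeps the link on. x, y, z are those of the instrument, a fixed green case 220 x 250 x 60 mm whose middle is at x = 30, y = 75 mm; four steel terminals 9 mm tall stand along its -x edge.
- red_stud (a point): Axis of the fixed plain brass stud (8 mm across, 14 mm tall, black ring round its foot) at the panel's top, 120 mm from the pivot along the instrument's +y. Home: the slot surrounds the stud and its closed end stops against it; the red grip then stands on the line from pivot to stud, 72 mm from the pivot.
- black_handle (a point): Centre of the black grip of the same kind of link on the other, otherwise identical green instrument; to be left alone.
There are look-alikes about, which are no part of the job. What is shaped like the part that bears red_handle but blue is not meant.

How it is judged:
By the outcome, as a careful person would: the job done as asked, in the order asked, and still so for the second after the job is handed in, with the robot touching nothing.
It also fails if it takes over 32 s, if anything falls off the work surface, if the arm or the gripper's body presses on something with over 40 N, if the wrist force passes 120 N, or if a joint passes its speed limit or range.

## Working session

There is one attempt and no reset: what is moved stays moved. The work goes in short steps, Python scripts to look and compute and a tool call to move; the robot and the scene stay as the last step left them, time stands still between calls to the robot, and variables do not carry over. Pictures are saved under pics/ and viewed, at most 10 in all, crops included, and the job is handed in when it is done.

Besides the shell and the picture viewer there is one more tool, called after "Call:" in YAML: its name, and indented under it one key for each argument. carry_out: Moves the arm, as the interface text tells. Its arguments: {"type":"object","properties":{"commands":{"type":"array","items":{"type":"array"}},"squeeze":{"type":"number"}},"required":["commands"]}

```bash
mkdir -p pics
cat > h.py <<'E'
from station import ctrl
import numpy as np, cv2
def cam(n,f=None):
    c=ctrl.camera(n)
    if f: cv2.imwrite('pics/'+f,c['img'])
    return c
def px(c,p):
    return cv2.projectPoints(np.array([p],float),np.array(c['rvec'],float),np.array(c['tvec'],float),c['camera_matrix'],None)[0].ravel()
def ray(c,uv,z):
    R=cv2.Rodrigues(np.array(c['rvec'],float))[0];t=np.array(c['tvec'],float).ravel()
    o=-R.T@t;d=R.T@np.linalg.inv(c['camera_matrix'])@np.array([uv[0],uv[1],1.]);return o+d*(z-o[2])/d[2]
E
python3 - <<'E'
from h import *
print(ctrl.get_obs()['eef_rot'],ctrl.grip_depth)
for n in('scene','side'):
    c=cam(n,n+'0.png')
    for t in('red_handle','red_pivot','red_stud','black_handle'):
        for d in ctrl.place_of(t,n)[:4]: print(n,t,round(d['score'],2),np.round(d['at'],4),px(c,d['at']).round())
E
```

```text
[-3.14040229e+00 -6.40291786e-05  3.32836327e-01] -0.0188
scene red_handle 0.65 [ 0.6397 -0.2272  0.0931] [276. 356.]
scene red_pivot 0.55 [ 0.5811 -0.2633  0.0567] [233. 360.]
scene red_stud 0.78 [ 0.5906 -0.1456  0.0579] [298. 320.]
scene black_handle 0.61 [0.5634 0.1675 0.0948] [421. 204.]
side red_handle 0.94 [ 0.6437 -0.2258  0.0939] [307. 187.]
side red_handle 0.57 [ 0.3883 -0.1837  0.0325] [404. 242.]
side red_handle 0.21 [ 0.5797 -0.2674  0.0624] [339. 197.]
side red_pivot 0.81 [ 0.5784 -0.267   0.0594] [339. 199.]
side red_stud 0.64 [ 0.5943 -0.1437  0.0614] [310. 219.]
side black_handle 0.71 [0.5621 0.1647 0.0936] [243. 284.]
```

View pics/scene0.png

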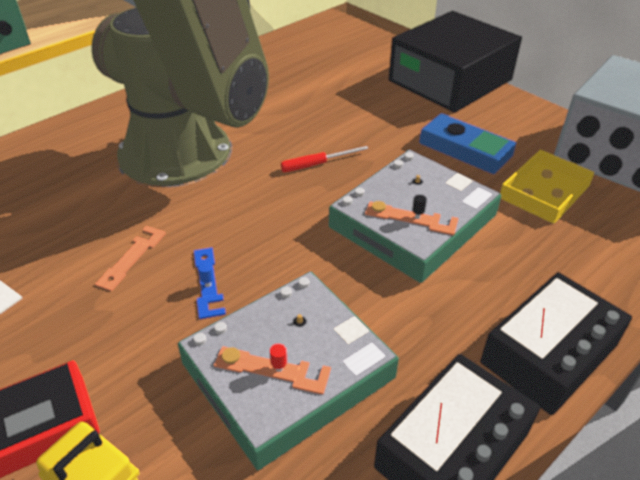

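View pics/side0.png

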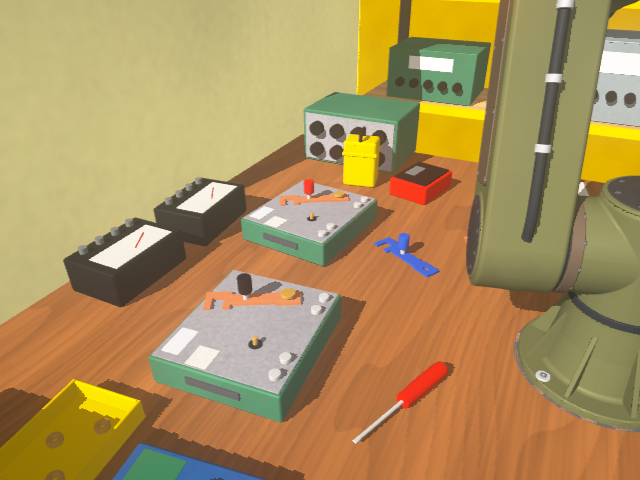

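The pictures show two candidates. The near instrument has the red grip at scene (278,355) and side (308,187). The far one has the black grip at scene (420,204). The blue link at scene (205,270) and the loose copper link at (130,258) are look-alikes. The near instrument fits: red grip, copper link under a brass nut at (230,355), and stud with black ring at (299,321). I'll confirm with one crop.

Run:
```python
from h import *
i=cv2.imread('pics/scene0.png')[260:480,160:420]
cv2.imwrite('pics/crop.png',cv2.resize(i,None,fx=2.7,fy=2.7,interpolation=cv2.INTER_CUBIC))
P={k:[] for k in('red_handle','red_pivot','red_stud')}
for r in range(3):
  for n in('scene','side'):
    cam(n)
    for t in P:
        for d in ctrl.place_of(t,n)[:1]:
            if d['at'][0]>.5: P[t].append(d['at'])
M={t:np.median(P[t],0) for t in P}
for t in P: print(t,len(P[t]),M[t].round(4),np.std(P[t],0).round(4))
h,p,s=(M[k][:2] for k in M)
print(np.degrees(np.arctan2(*(h-p)[::-1])),np.linalg.norm(h-p),np.degrees(np.arctan2(*(s-p)[::-1])),np.linalg.norm(s-p))
```

```text
red_handle 3 [ 0.642  -0.2274  0.0916] [0.0012 0.0004 0.0015]
red_pivot 6 [ 0.5818 -0.266   0.0576] [0.0012 0.0016 0.0016]
red_stud 6 [ 0.592  -0.1438  0.0621] [0.0023 0.0026 0.0016]
32.66783083073378 0.07151223671512454 85.23054029756418 0.12267478347239912
```

View pics/crop.png

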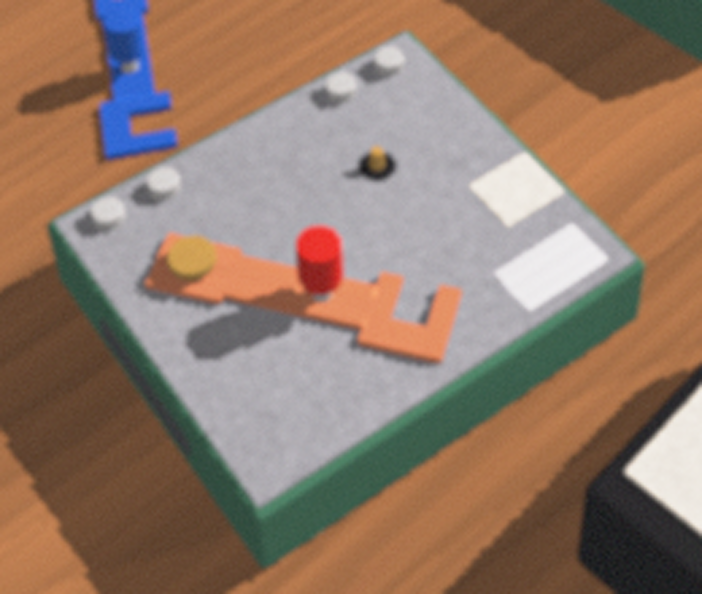

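The crop confirms it: the red grip sits on the copper link at crop (320,258), the nut is at (190,256), the open slot at (412,310) faces the stud at (377,160).

Call:
carry_out:
  commands:
    - [0,[59,-14,0],[0,0,0]]
    - [0,[59,-14,0],[0,0,0]]
    - [0,[59,-14,0],[0,0,0]]
    - [0,[59,-14,0],[0,0,0]]
    - [0,[59,-14,0],[0,0,0]]
    - [0,[59,-14,0],[0,0,0]]
    - [0,[59,-14,0],[0,0,0]]
    - [0,[59,-14,0],[0,0,0]]
    - [0,[59,-14,0],[0,0,-0.117]]
    - [0,[0,0,0],[0,0,-0.117]]

```text
time_s: 2.95
ee_pos: [0.6427, -0.2242, 0.204]
eef_rot: [-3.14, 0.0, 0.575]
force: [-0.3, -0.7, 0.5]
grip_width: 0.0939
grip_force: 0.0
```

Run:
```python
from h import *
o=ctrl.get_obs();print(o['time_s'],o['ee_pos'],o['eef_rot'],o['force'])
for n in('wrist','side'):
    c=cam(n,n+'1.png')
    for t in('red_handle','red_pivot','red_stud'):
        for d in ctrl.place_of(t,n)[:2]: print(n,t,round(d['score'],2),np.round(d['at'],4),px(c,d['at']).round())
```

```text
2.95 [ 0.64268634 -0.2242016   0.20396263] [-3.14027528e+00  4.77311940e-04  5.74718809e-01] [-0.28991125 -0.71574752  0.53911581]
wrist red_handle 0.97 [ 0.6437 -0.2265  0.0964] [323. 237.]
wrist red_pivot 0.68 [ 0.5858 -0.2646  0.0588] [324. 301.]
wrist red_stud 0.6 [ 0.5915 -0.1455  0.056 ] [212. 226.]
side red_handle 0.65 [ 0.3886 -0.1815  0.0346] [403. 242.]
side red_handle 0.6 [ 0.6435 -0.2238  0.0911] [307. 189.]
side red_pivot 0.92 [ 0.5829 -0.266   0.059 ] [338. 199.]
side red_stud 0.87 [ 0.5966 -0.143   0.0618] [309. 218.]
```

View pics/wrist1.png

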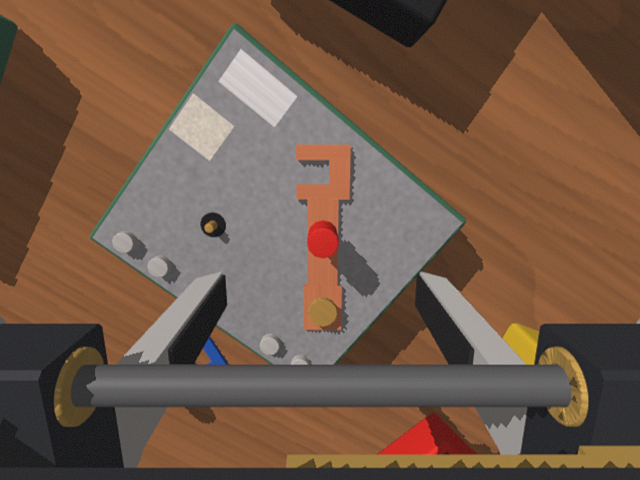

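The wrist view shows the link straight up the picture: grip (322,238), nut (322,312), slot (315,172), stud ring (213,225). The tool lines up with the link. I'll measure from this pose, then descend and grip.

Run:
```python
from h import *
c=cam('wrist')
i=c['img'].astype(int)
m=((i[...,2]>150)&(i[...,1]<60)&(i[...,0]<60)); m[330:]=0
n,l,s,ce=cv2.connectedComponentsWithStats(m.astype(np.uint8)); k=1+s[1:,4].argmax();print(s[k],ce[k])
p=ray(c,(322.5,312),.075);s=ray(c,(213,225),.0605);h=ray(c,(322.5,235),.11)
for a in(p,s,h):print(a)
for a in(s,h):
    d=(a-p)[:2];print(np.degrees(np.arctan2(d[1],d[0])),np.hypot(*d))
```

```text
[305 215  31  37 837] [319.5818399 234.       ]
[ 0.57932506 -0.26881999  0.075     ]
[ 0.59189489 -0.1493303   0.0605    ]
[ 0.64490578 -0.22702498  0.11      ]
83.99480573535884 0.12014901696534179
32.509622249248466 0.07776666575489495
```

Call:
carry_out:
  commands:
    - [0,[0,2,42],[0,0,0]]
    - [0,[0,0,42],[0,0,0]]
    - [0,[0,0,42],[0,0,0]]
    - [0,[0,0,0],[0,0,0]]
    - [0.75,[0,0,0],[0,0,0]]
    - [0.75,[0,0,0],[0,0,0]]
    - [0.75,[0,0,0],[0,0,0]]
    - [0.75,[0,0,0],[0,0,0]]
  squeeze: 15

```text
time_s: 4.4
ee_pos: [0.6416, -0.229, 0.08]
eef_rot: [3.141, -0.0, 0.567]
force: [-0.1, -0.8, -0.6]
grip_width: 0.0577
grip_force: 0.0
```

Call:
carry_out:
  commands:
    - [1,[0,0,0],[0,0,0]]
    - [1,[0,0,0],[0,0,0]]
    - [1,[0,0,0],[0,0,0]]
    - [1,[0,0,0],[0,0,0]]
    - [1,[0,0,0],[0,0,0]]
  squeeze: 15

```text
time_s: 5.03
ee_pos: [0.6414, -0.2289, 0.0794]
eef_rot: [-3.141, 0.0, 0.567]
force: [-0.5, 1.0, 0.7]
grip_width: 0.0235
grip_force: 15.0
```

Call:
carry_out:
  commands:
    - [1,[-0.3,-6.5,0],[0,0,-0.0908]]
    - [1,[-0.3,-6.5,0],[0,0,-0.0908]]
    - [1,[-0.3,-6.5,0],[0,0,-0.0908]]
    - [1,[-0.3,-6.5,0],[0,0,-0.0908]]
    - [1,[-0.3,-6.5,0],[0,0,-0.0908]]
    - [1,[-0.3,-6.5,0],[0,0,-0.0908]]
    - [1,[-0.3,-6.5,0],[0,0,-0.0908]]
    - [1,[-0.3,-6.5,0],[0,0,-0.0908]]
    - [1,[0,0,0],[0,0,0]]

```text
time_s: 6.15
ee_pos: [0.6004, -0.1985, 0.0794]
eef_rot: [-3.141, 0.0, 1.293]
force: [-0.4, -0.9, -3.8]
grip_width: 0.0238
grip_force: 15.0
```

Run:
```python
from h import *
o=ctrl.get_obs();print(o['time_s'],o['ee_pos'],o['eef_rot'],o['force'],o['moment'])
c=cam('wrist','wrist2.png')
```

```text
6.15 [ 0.60040729 -0.19847322  0.07940384] [-3.14137825e+00  4.52359888e-05  1.29270334e+00] [-0.37314562 -0.93061846 -3.75707421] [-0.03402561 -0.05776358 -0.04579469]
```

View pics/wrist2.png

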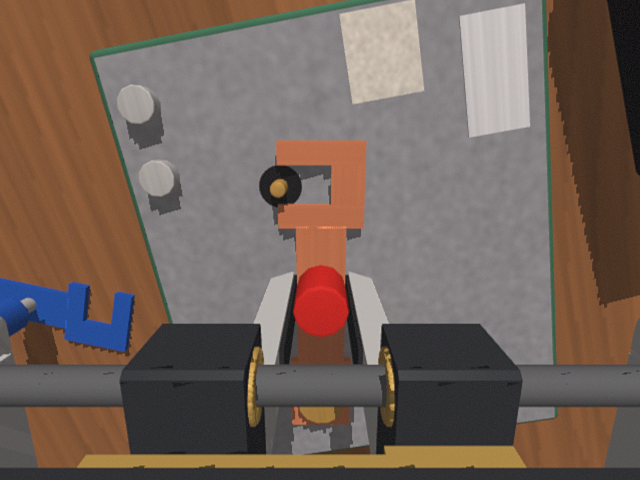

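The stud (279,187) is at the mouth of the slot (rows 165–204) and centred radially. I'll carry on closing, gently at the end.

Call:
carry_out:
  commands:
    - [1,[-0.2,-4.4,0],[0,0,-0.061]]
    - [1,[-0.2,-4.4,0],[0,0,-0.061]]
    - [1,[-0.1,-2.2,0],[0,0,-0.03]]
    - [1,[0,-1.2,0],[0,0,-0.0167]]
    - [1,[0,0,0],[0,0,0]]

```text
time_s: 6.82
ee_pos: [0.5886, -0.1964, 0.0794]
eef_rot: [-3.141, -0.0, 1.461]
force: [-0.2, -0.2, -2.1]
grip_width: 0.0235
grip_force: 15.0
```

Call:
carry_out:
  commands:
    - [1,[0,-0.6,0],[0,0,-0.0083]]
    - [1,[0,0,0],[0,0,0]]

```text
time_s: 7.08
ee_pos: [0.588, -0.1963, 0.0794]
eef_rot: [-3.141, 0.0, 1.47]
force: [0.6, 0.5, -2.1]
grip_width: 0.0235
grip_force: 15.0
```

Run:
```python
from h import *
o=ctrl.get_obs();print(o['time_s'],o['ee_pos'],o['eef_rot'],o['force'],o['moment'])
c=cam('wrist','wrist3.png')
```

```text
7.075 [ 0.58796841 -0.19630309  0.07938682] [-3.14147994e+00  1.94907270e-06  1.47005554e+00] [ 0.57453401  0.45375448 -2.0531238 ] [-0.08284365 -0.07685965 -0.03060272]
```

View pics/wrist3.png

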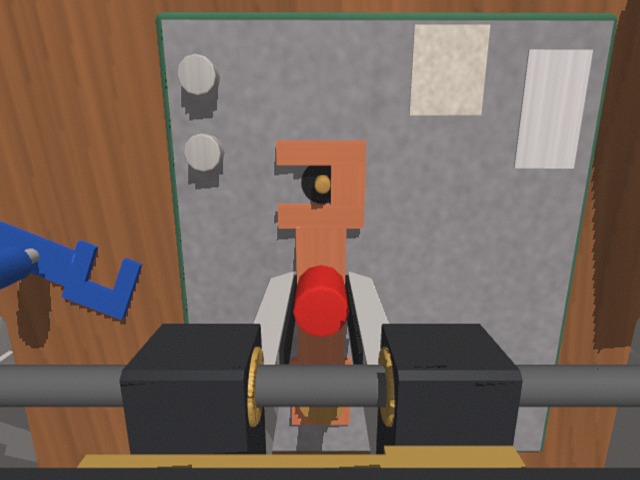

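The stud (322,184) is inside the slot, with the closed end (331) nearly on it. There is no contact force yet, so I'll creep on until it stops.

Call:
carry_out:
  commands:
    - [1,[0,-0.6,0],[0,0,-0.0083]]
    - [1,[0,0,0],[0,0,0]]

```text
time_s: 7.38
ee_pos: [0.5876, -0.1962, 0.0795]
eef_rot: [3.141, 0.0, 1.479]
force: [2.2, 0.0, -3.9]
grip_width: 0.0236
grip_force: 15.0
```

Call:
carry_out:
  commands:
    - [1,[0,-0.6,0],[0,0,-0.0083]]
    - [1,[0,0,0],[0,0,0]]

```text
time_s: 7.62
ee_pos: [0.587, -0.1963, 0.0795]
eef_rot: [3.141, 0.0, 1.487]
force: [5.2, -0.8, -3.7]
grip_width: 0.0235
grip_force: 15.0
```

Call:
carry_out:
  commands:
    - [1,[0,-0.6,0],[0,0,-0.0083]]
    - [1,[0,0,0],[0,0,0]]

```text
time_s: 7.88
ee_pos: [0.5868, -0.1963, 0.0797]
eef_rot: [3.14, 0.0, 1.495]
force: [7.4, -1.2, -4.5]
grip_width: 0.0239
grip_force: 15.0
```

Call:
carry_out:
  commands:
    - [1,[0,-0.8,0],[0,0,0]]
    - [1,[0,0,0],[0,0,0]]

```text
time_s: 8.12
ee_pos: [0.5865, -0.1963, 0.0799]
eef_rot: [3.138, 0.001, 1.495]
force: [9.9, -2.5, -5.7]
grip_width: 0.0239
grip_force: 15.0
```

Call:
carry_out:
  commands:
    - [1,[0,-0.8,0],[0,0,0]]
    - [1,[0,0,0],[0,0,0]]

```text
time_s: 8.38
ee_pos: [0.5862, -0.1963, 0.0801]
eef_rot: [3.137, 0.001, 1.495]
force: [13.2, -1.7, -7.0]
grip_width: 0.0237
grip_force: 15.0
```

Run:
```python
from h import *
c=cam('wrist')
cv2.imwrite('pics/w4.png',cv2.resize(c['img'][120:350,220:420],None,fx=2.5,fy=2.5))
```

```text
(no output)
```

View pics/w4.png

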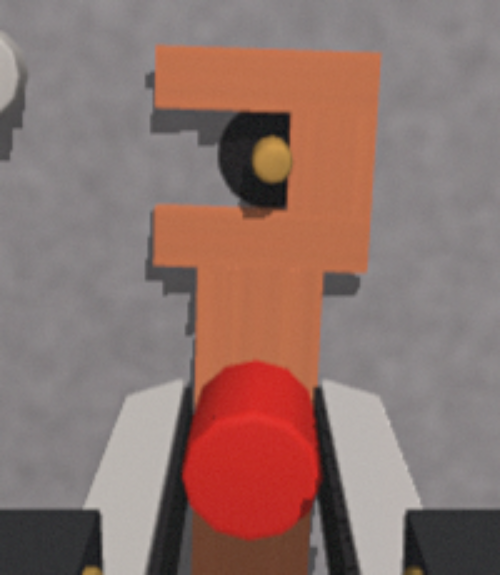

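The slot's closed end now lies against the stud (crop 270,160), and the force has built to 13 N. I'll ease the push, then open.

Call:
carry_out:
  commands:
    - [1,[0,1,0.5],[0,0,0]]
    - [1,[0,0,0],[0,0,0]]
    - [0,[0,0,0],[0,0,0]]
    - [0,[0,0,0],[0,0,0]]
    - [0,[0,0,0],[0,0,0]]
    - [0,[0,0,0],[0,0,0]]
    - [0,[0,0,0],[0,0,0]]
    - [0,[0,0,0],[0,0,0]]

```text
time_s: 9.43
ee_pos: [0.5856, -0.1961, 0.0789]
eef_rot: [-3.141, -0.0, 1.495]
force: [0.0, 0.2, -0.5]
grip_width: 0.0802
grip_force: 0.0
```

Call:
carry_out:
  commands:
    - [0,[0,0,-30],[0,0,0]]
    - [0,[0,0,-45],[0,0,0]]
    - [0,[0,0,-45],[0,0,0]]
    - [0,[0,0,0],[0,0,0]]

```text
time_s: 9.93
ee_pos: [0.5867, -0.1966, 0.2028]
eef_rot: [3.136, 0.002, 1.495]
force: [0.3, 0.9, 0.2]
grip_width: 0.0937
grip_force: 0.0
```

Run:
```python
from h import *
a=cam('wrist')['img'];b=cam('side')['img']
a=cv2.resize(a[120:340,200:440],(436,400));b=cv2.resize(b[160:280,230:390],(360,270),interpolation=cv2.INTER_CUBIC)
o=np.zeros((400,796,3),np.uint8);o[:,:436]=a;o[:270,436:]=b
cv2.imwrite('pics/f.png',o)
```

```text
(no output)
```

View pics/f.png

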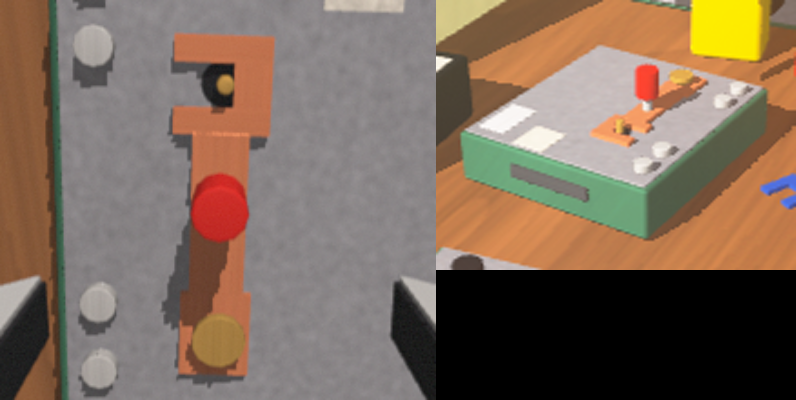

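The link lies flat, with the stud (225,84) against the slot's closed end and the grip (220,207) on the line from nut to stud. The gripper is clear.

```bash
python3 -c "
from station import ctrl
print(ctrl.hand_in())"
```

```text
the job is handed in; nothing more can be done
None
```

The red-handled link is home round its stud, lying flat and released. The black-handled link was left alone, and the job is handed in at about 10 s on the robot's clock; no verdict was reported.

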